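# Slide a square cover round a bent hanger bar and seat it over its screw plate

## Task

Fit the square grey cover over the screw plate of the bent hanger bar: pick it up, thread it pocket side first onto the free end of the bar, slide it along and round the bend, and seat it flush against the blue upright, then let go. The bar is polished and hand-bent, so feel your way: keep a light touch, never more than about 7 N of rubbing or jamming on the bar, ease off as soon as it starts to bind, and press it home only gently. Do not bump the bar or shift the bottles, screw box or tape measure standing around.

Things in the scene. Friction and masses are not known exactly. Their poses are not given: they have to be found in the camera images.
- cover: Loose square block cover of grey aluminium, 42 x 42 mm, 34 mm deep, 0.10 to 0.17 kg. Origin: middle of the block, on the bore's axis. x runs along the bore and points out of the open BACK; y and z square to its sides. Starts on its side on the bench, bore level, origin 21 mm up. Grip from above across the flat sides (42 mm apart along y). Its back goes onto the bar first.
- cover_back (a point): Centre of the cover's open back, 17 mm from its origin; axes as the cover's. A square pocket 35 x 35 mm, 14 mm deep (walls 3.5 mm) opens here and takes the screw plate. From the pocket's floor a 14.5 mm bore runs 20 mm through to the front face; bore rims chamfered 2 mm.
- angle_plate: Blue steel angle plate fixed to the bench: upright 110 mm wide, 138 mm high, 12 mm thick, its foot behind it. Origin: bottom middle of the upright's front face. x points into the upright (away from the bar), y to the left seen from the bar's side looking along x, z up. Seated flush, the cover's origin is at x = -0.017, y = 0, z = 0.105 here and its x axis is parallel to this x.
- bent_bar: The bent bar, 12 mm polished steel, welded into the middle of a 30 x 30 x 6 mm screw plate on the upright. Origin: where its axis meets the upright's front face, 105 mm above the bench; axes as the angle plate's. Course of its axis: straight 50 mm along -x from the face, bend of 45 mm radius towards +y, straight free leg 50 mm, then the rounded end.
- bar_end_drawn (a point): Where the drawing puts the tip of the bar's rounded free end; a point fixed to the angle plate, axes as the angle plate's. The bars are bent by hand and none is true: the root leg points up to 2 degrees left or right of square, the bend turns 83 to 97 degrees, and the whole bar is turned up to 3.5 degrees about the root's x. So the real tip lies up to 15 mm from this point: look or feel for it.
- black_bottle: Black round bottle with a grey cap, 58 mm across, 100 mm tall, standing; bystander, origin at its foot
- oiler: Small brown dropper bottle, 34 mm across, 102 mm tall, standing; bystander, origin at its foot
- screw_box: Card box of screws, 44 x 60 x 38 mm; bystander, origin at the centre of its underside
- tape_measure: Black tape measure with a blue disc, 34 x 64 x 56 mm; bystander, origin at the centre of its underside

How it is judged:
On the way, in this order (a step that is already met when the one before it is completed fails the run):
1. the cover is threaded onto the free leg, the bar through its bore and well out of its front (x of bar_end_drawn in the frame of cover below -0.03 m and y of bar_end_drawn in the frame of cover between -0.022 and 0.022 m and z of bar_end_drawn in the frame of cover between -0.016 and 0.016 m), for 0.1 s.
2. the cover is round the bend, on the straight leg in front of the screw plate (x of cover in the frame of angle_plate above -0.06 m and y of cover in the frame of angle_plate between -0.006 and 0.006 m and z of cover in the frame of angle_plate between 0.099 and 0.111 m and angle between the x axis of cover and the x axis of angle_plate, either way round below 0.25 rad), for 0.1 s.
At the end, for the whole second after the job is handed in: The cover sits over the screw plate with its back within 2 mm of the upright, centred on the plate within 4 mm, square to the upright within 0.08 rad, at rest (x of cover in the frame of angle_plate above -0.019 m and y of cover in the frame of angle_plate between -0.004 and 0.004 m and z of cover in the frame of angle_plate between 0.101 and 0.109 m and angle between the x axis of cover and the x axis of angle_plate, either way round below 0.08 rad and linear speed of cover below 0.01 m/s); the robot touches nothing.
It fails at once if the cover binds or scrapes on the polished bar with more than 7 N (contact force between cover and bent_bar above 7 N).
It fails at once if the cover is pressed on the bar, screw plate and angle plate with more than 25 N in all (contact force between cover and angle_plate above 25 N).
It fails at once if the gripper or arm pushes on the bar or the angle plate with more than 10 N (contact force between any of the fingers, the arm and angle_plate above 10 N).
It fails at once if the black bottle, dropper bottle, screw box or tape measure is shifted by more than 30 mm (distance of any of black_bottle, oiler, screw_box, tape_measure from where it was at the start of the episode above 0.03 m).
It also fails if it takes over 72 s, if anything falls off the work surface, if the arm or the gripper's body presses on something with over 40 N, if the wrist force passes 120 N, or if a joint passes its speed limit or range.

## Robot

A 6-joint arm with a two-finger parallel gripper is mounted at the origin on a cart in front of the work surface, level with it; the furniture and walls round the work are solid. World frame = base frame: x ahead of the robot, y to its left, z up, the work surface at z = 0. Lengths are in m, angles in rad, forces in N, time in s.
With the tool pointing down it reaches from about 0.35 to 0.775 m from the base axis. Payload 7.3 kg.
Tool frame: the origin (TCP) lies midway between the tips of the shut fingers; the grasp point (between the pads) lies 19 mm behind it; z points along the fingers, y is the line along which they close (so a half turn about z gives the same grasp; the last joint's range is limited). The gripper opens to 92 mm and grips with 3 to 60 N. Pads are 19 mm wide; open, the fingers measure 130 mm over their backs; the gripper's body (75 mm by 190 mm) begins 47 mm behind the grasp point.
Start: joints at [1.017, 0.342, 1.524, -0, 1.275, -0.146], TCP at [0.208, 0.482, 0.227] pointing down, gripper open.
Joint ranges: [-2.53, 2.53], [-0.77, 2.02], [0.04, 2.7], [-1, 4.14], [0.28, 2.66], [-3.11, 3.11]. Speed limits (rad/s): [2.57, 2.57, 3.14, 3.14, 3.14, 3.14].

## Interface

Orientations are given as [roll, pitch, yaw] about the fixed x, y, z axes, in that order (R = Rz(yaw) Ry(pitch) Rx(roll)).
In Python, from cell import monitor, vision, workorder gives the robot as it stands.
- The arm moves only by the tool move_arm, never from a script. Its argument "rows" is a list of rows, each a list of 5 numbers: the shift along the world's x, y, z in mm, then the turn about the world's z in rad, then the closure, from -1 (fully open) to 1 (shut). A call has 1 to 12 rows; each row shifts and turns the commanded pose from where the row before left it; what a row does not reach is not made up. A row lasts 1/10 s, in which the tool goes at most 50 mm and 8.59 degrees, less where a joint would pass 70% of its speed; a pose out of reach is approached as far as the arm can. A call is refused whole if a number of a shift passes 50 or a number of a turn 0.15, either way. A call with a gripper value outside its range is refused whole. The fingers move at their own pace and stop on an object; "newtons" is the grip in N (left out, the last holds). Time passes only in rows, so rows that do not move let the fingers close. It gives the time, the measured TCP pose, the force, the opening and the grip force at its end, in the units of the state.
- monitor.observe(): the state, without advancing time (a new reading comes with each control period).
- vision.read_camera(name): name is "side" or "top"; returns the picture (384x512x3 uint8, red, green, blue); there is no depth.
- vision.get_calibration(name): a dict with "K" (3x3 intrinsics, pixels), "k1" (the pictures are not rectified: a ray, as slopes to the right and down, at radius r is drawn at 1 + k1 r^2 times it, then the intrinsics apply), "T" (4x4, takes a point from camera to world coordinates). Camera axes: x right, y up, looking along -z (the intrinsics and any distortion apply to the point x, -y, -z); pixel columns grow to the right and rows downward; lengths in m; the calibration is good to about 2 mm. A picture is of the moment at which its call begins. get_calibration takes no time and is no camera call.
- workorder.hand_in(): hands the job in; it is judged then, once.
The state is a dict: "time": time; "qpos": joint angles; "qvel": joint speeds; "joint_efforts": joint torques, N m; "tool_pos": TCP position; "tool_rot": TCP orientation; "contact_force": force on the tool from outside, world axes, zero at the start; "torque": the same for the moment, N m; "opening": finger opening in m; "grip_force": force on a finger pad.
Only numpy, scipy, OpenCV 4.12 (cv2) and the standard library are available. Lean on these libraries where they do the work, as an engineer would, in place of code of your own. Each camera call takes 0.05 s, during which the arm holds its last target. There are 200 camera calls.

## Working session

There is one attempt and no reset: what is moved stays moved. The work goes in short steps, Python scripts to look and compute and a tool call to move; the robot and the scene stay as the last step left them, time stands still between calls to the robot, and variables do not carry over. Pictures are saved under pics/ and viewed, at most 10 in all, crops included, and the job is handed in when it is done.

Besides the shell and the picture viewer there is one more tool, called after "Call:" as name(argument=value, ...), one argument or row to a line, values as JSON. move_arm: Moves the arm, as the interface text tells. Its arguments: {"type":"object","properties":{"rows":{"type":"array","items":{"type":"array","items":{"type":"number"}}},"newtons":{"type":"number"}},"required":["rows"]}

```bash
mkdir -p pics; ls; cat > h.py <<'E'
import numpy as np, cv2
from cell import monitor, vision, workorder
def ray(cam,u,v):
    c=vision.get_calibration(cam);K=np.array(c["K"]);T=np.array(c["T"])
    d=np.array([(u-K[0,2])/K[0,0],(v-K[1,2])/K[1,1]]);s=d.copy()
    for _ in range(30): s=d/(1+c["k1"]*(s@s))
    r=T[:3,:3]@np.array([s[0],-s[1],-1]);return T[:3,3],r
def at_z(cam,u,v,z):
    o,r=ray(cam,u,v);return o+r*(z-o[2])/r[2]
def proj(cam,p):
    c=vision.get_calibration(cam);K=np.array(c["K"]);T=np.array(c["T"])
    q=T[:3,:3].T@(np.array(p)-T[:3,3]);s=np.array([q[0],-q[1]])/-q[2];s=s*(1+c["k1"]*(s@s))
    return np.array([K[0,0]*s[0]+K[0,2],K[1,1]*s[1]+K[1,2]])
def tri(a,b):
    # a,b=(cam,u,v): midpoint and gap
    o1,r1=ray(*a);o2,r2=ray(*b);A=np.stack([r1,-r2],1);t=np.linalg.lstsq(A,o2-o1,rcond=None)[0]
    p,q=o1+t[0]*r1,o2+t[1]*r2;return (p+q)/2,np.linalg.norm(p-q)
E
python3 - <<'E'
from h import *
for n in("top","side"):
    im=vision.read_camera(n);cv2.imwrite(f"pics/{n}0.png",cv2.resize(im[:,:,::-1],(800,600),interpolation=cv2.INTER_CUBIC))
    cv2.imwrite(f"pics/{n}0_raw.png",im[:,:,::-1])
    c=vision.get_calibration(n);print(n,np.round(c["K"],1),c["k1"],np.round(c["T"],3))
print(monitor.observe())
E
```

```text
pics
top [[349.3   0.  254.9]
 [  0.  349.3 191.9]
 [  0.    0.    1. ]] -0.10996286917448715 [[ 0.002  0.985 -0.171  0.406]
 [-1.    -0.002 -0.02  -0.073]
 [-0.02   0.171  0.985  0.955]
 [ 0.     0.     0.     1.   ]]
side [[473.    0.  258.4]
 [  0.  473.  191.9]
 [  0.    0.    1. ]] -0.1825088231648276 [[ 0.956  0.098 -0.275  0.241]
 [-0.291  0.383 -0.877 -1.055]
 [ 0.02   0.919  0.394  0.524]
 [ 0.     0.     0.     1.   ]]
{'time': 0.1, 'qpos': array([ 1.01699104e+00,  3.42637239e-01,  1.52490054e+00,  1.01603980e-05,
        1.27539195e+00, -1.46004750e-01]), 'qvel': array([ 2.38693637e-05, -1.69154579e-03, -1.19027752e-03,  1.24750153e-03,
       -5.47186538e-04, -5.95602564e-04]), 'joint_efforts': array([ 1.57420240e-03, -4.32005560e+01, -2.44693476e+01,  7.19637168e-02,
        5.27219230e-02, -6.05649188e-05]), 'tool_pos': array([0.20800294, 0.48165513, 0.22612997]), 'tool_rot': array([-3.14027122e+00, -2.04139498e-04,  2.73378902e+00]), 'contact_force': array([ 0.08741336, -0.2942477 , -0.70337959]), 'torque': array([-0.00465072, -0.01178031,  0.00958523]), 'grip_force': 0.0, 'opening': 0.09148322506082211}
```

View pics/top0.png

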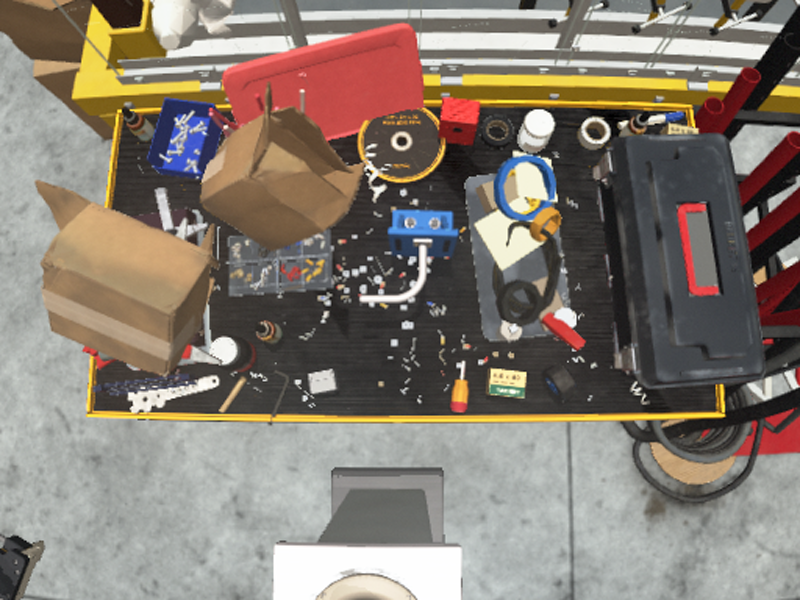

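View pics/side0.png

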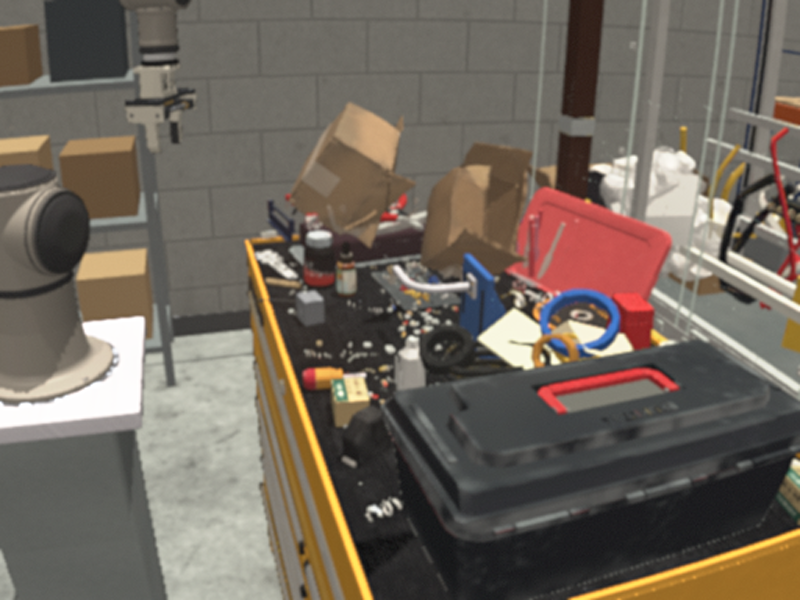

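The top view (800x600) shows the cover at (322,381), the upright at (423,225) and the bar running from (423,243) round to its tip at about (362,298). The oiler and bottle are to the left at (268,330) and (225,350). In the side view the cover is at (311,307) and the bar tip at (398,272). I'll zoom in next.

```bash
python3 - <<'E'
from h import *
t=cv2.imread("pics/top0_raw.png");s=cv2.imread("pics/side0_raw.png")
def c(im,x,y,w,h): return cv2.resize(im[y:y+h,x:x+w],(400,300),interpolation=cv2.INTER_CUBIC)
m=np.vstack([np.hstack([c(t,186,229,40,30),c(t,222,130,80,60)]),np.hstack([c(s,179,182,40,30),c(s,240,155,88,66)])])
cv2.imwrite("pics/mos.png",m)
E
```

```text
(no output)
```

View pics/mos.png

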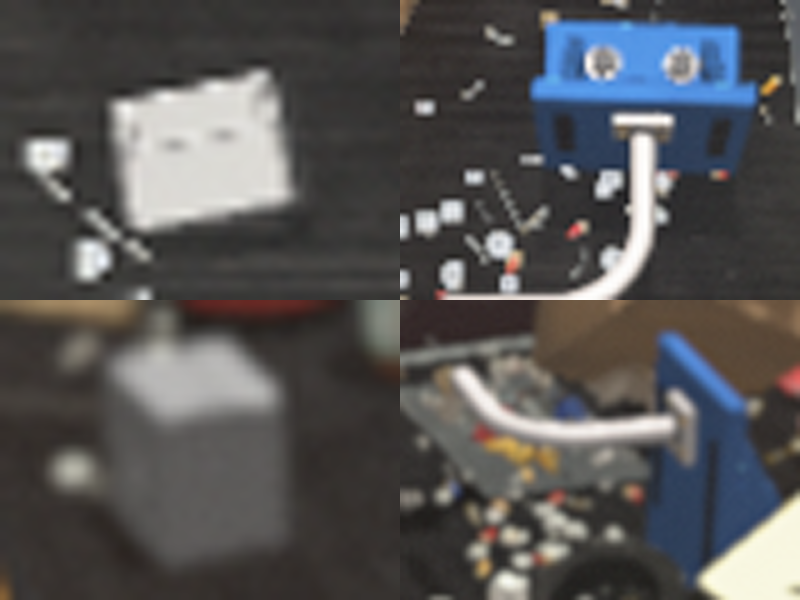

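```bash
cat > fit.py <<'E'
from h import *
from scipy.optimize import least_squares
def curve(p,n=25):
    ox,oy,oz,yaw,roll,bend=p; # frame: yaw of root x axis, roll about it
    L=[[-s,0] for s in np.linspace(.006,.05,n)]
    L+=[[-.05-.045*np.sin(a),.045*(1-np.cos(a))] for a in np.linspace(0,bend,n)[1:]]
    e=np.array(L[-1]);d=np.array([-np.cos(bend),np.sin(bend)])
    L+=[e+d*s for s in np.linspace(0,.05,n)[1:]]
    L=np.array(L);x,y=L.T;z=y*np.sin(roll);y=y*np.cos(roll)
    return np.stack([ox+x*np.cos(yaw)-y*np.sin(yaw),oy+x*np.sin(yaw)+y*np.cos(yaw),oz+z],1)
def projn(cam,P): return np.array([proj(cam,q) for q in P])
def cover(cam,P,UV):
    C=projn(cam,P);T=np.array(vision.get_calibration(cam)["T"]);f=vision.get_calibration(cam)["K"][0][0]
    r=.006*f/(-((P-T[:3,3])@T[:3,:3])[:,2])
    d=np.full(len(UV),1e9)
    for i in range(len(C)-1):
        a,b=C[i],C[i+1];t=np.clip((UV-a)@(b-a)/((b-a)@(b-a)),0,1)
        d=np.minimum(d,np.linalg.norm(UV-a-t[:,None]*(b-a),axis=1)-r[i])
    return d
E
cat > run1.py <<'E'
from fit import *
ims={}
for n in("top","side"):
    ims[n]=np.mean([vision.read_camera(n).astype(float) for _ in range(3)],0);np.save(n+".npy",ims[n])
g=lambda n:ims[n].min(2)
o0=at_z("top",270.6,153,.105);print("o0",o0)
u0=[at_z("top",u,v,.138) for u,v in((249,150.6),(293.4,151))];print(u0)
p0=np.array([*o0,0,0,np.pi/2])
best=None
roi={}
for n in ims:
    C=projn(n,curve(p0));a=np.floor(C.min(0)-9).astype(int);b=np.ceil(C.max(0)+9).astype(int)
    roi[n]=np.array([(u,v) for v in range(a[1],b[1]) for u in range(a[0],b[0])])
    print(n,a,b)
def res(p,full=False):
    out=[]
    for i,n in enumerate(ims):
        off=p[6+2*i:8+2*i];UV=roi[n];d=cover(n,curve(p[:6],9),UV-off)
        m=1/(1+np.exp(d/.35));y=np.clip((g(n)[UV[:,1],UV[:,0]]-lo[n])/(hi[n]-lo[n]),0,1)
        w=d<4
        out.append(np.where(w,m-y,0))
    pr=[(p[2]-.105)/.001*1,p[4]/.06*.3,(p[5]-np.pi/2)/.12*.3,*(p[6:10]/.5)]
    return np.concatenate(out+[np.array(pr)])
lo,hi={},{}
for n in ims:
    d=cover(n,curve(p0),roi[n]);v=g(n)[roi[n][:,1],roi[n][:,0]]
    hi[n]=np.percentile(v[d<-.5],60);lo[n]=np.percentile(v[(d>2)&(d<6)],40);print(n,lo[n],hi[n])
for yaw in(-.05,.05):
  for bend in(1.48,1.66):
    q=np.concatenate([o0,[yaw,0,bend],np.zeros(4)])
    s=least_squares(res,q,loss="soft_l1",f_scale=.3,diff_step=1e-3,x_scale=[.003,.003,.001,.03,.03,.05,.5,.5,.5,.5])
    print(s.cost,np.round(s.x,4))
    if best is None or s.cost<best.cost: best=s
np.save("bar.npy",best.x);P=curve(best.x[:6]);print("tip",P[-1],"dir",P[-1]-P[-10])
v=[]
for i,n in enumerate(ims):
    k=roi[n].min(0);m=roi[n].max(0);c=ims[n][k[1]:m[1],k[0]:m[0],::-1].astype(np.uint8)
    c=cv2.resize(c,None,fx=6,fy=6,interpolation=cv2.INTER_NEAREST)
    for q in projn(n,P)+best.x[6+2*i:8+2*i]: cv2.circle(c,tuple(((q-k+.5)*6).astype(int)),1,(0,0,255),-1)
    v.append(cv2.copyMakeBorder(c,0,max(0,420-c.shape[0]),0,0,0))
h=max(x.shape[0] for x in v);o=np.hstack([cv2.copyMakeBorder(x,0,h-x.shape[0],0,0,0) for x in v]);f=min(1,800/o.shape[1],600/o.shape[0]);cv2.imwrite("pics/fit.png",cv2.resize(o,None,fx=f,fy=f))
# cover
cs=[at_z("top",u,v,.042) for u,v in((197,239.3),(212.8,236),(215.5,248.8),(199.5,252))];print(np.round(cs,4),np.mean(cs,0))
print([np.linalg.norm(cs[i]-cs[i-1]) for i in range(4)])
E
python3 run1.py
```

```text
o0 [ 0.65337231 -0.0952426   0.105     ]
[array([ 0.65004907, -0.04197307,  0.138     ]), array([ 0.6486878 , -0.14974697,  0.138     ])]
top [223 146] [280 200]
side [244 163] [310 194]
top 51.333333333333336 242.33333333333334
side 78.33333333333333 212.13333333333333Traceback (most recent call last):
  File "run1.py", line 31, in <module>
    s=least_squares(res,q,loss="soft_l1",f_scale=.3,diff_step=1e-3,x_scale=[.003,.003,.001,.03,.03,.05,.5,.5,.5,.5])
    return func(*args, **kwargs)
    result = trf(vector_fun.fun, vector_fun.jac, x0, f0, J0, lb, ub, ftol, xtol,
                 gtol, max_nfev, x_scale, loss_function, tr_solver,
                 tr_options.copy(), verbose, callback=callback_wrapped)
    return trf_no_bounds(
        fun, jac, x0, f0, J0, ftol, xtol, gtol, max_nfev, x_scale,
        loss_function, tr_solver, tr_options, verbose, callback=callback)
    f_new = fun(x_new)
    self._update_fun()
    ~~~~~~~~~~~~~~~~^^
    self.f = self.fun_wrapped(xp_copy(self.x))
             ~~~~~~~~~~~~~~~~^^^^^^^^^^^^^^^^^
    return np.atleast_1d(self.fun(x))
                         ~~~~~~~~^^^
    return self.f(x, *self.args, **self.kwargs)
           ~~~~~~^^^^^^^^^^^^^^^^^^^^^^^^^^^^^^
  File "run1.py", line 18, in res
    off=p[6+2*i:8+2*i];UV=roi[n];d=cover(n,curve(p[:6],9),UV-off)
                                   ~~~~~^^^^^^^^^^^^^^^^^^^^^^^^^
  File "fit.py", line 13, in cover
    C=projn(cam,P);T=np.array(vision.get_calibration(cam)["T"]);f=vision.get_calibration(cam)["K"][0][0]
  File "fit.py", line 11, in projn
    def projn(cam,P): return np.array([proj(cam,q) for q in P])
                                       ~~~~^^^^^^^
  File "h.py", line 11, in proj
    c=vision.get_calibration(cam);K=np.array(c["K"]);T=np.array(c["T"])
ValueError: time passes only in moves, steps and waits
```

```bash
sed -i 's/vision.get_calibration(/cal(/g' h.py fit.py; sed -i '2a import functools\ncal=functools.cache(lambda n: vision.get_calibration(n))' h.py
sed -i 's/ims\[n\]=np.mean.*/ims[n]=np.load(n+".npy")/; s/,diff_step=1e-3//' run1.py; timeout 400 python3 run1.py
```

```text
o0 [ 0.65337231 -0.0952426   0.105     ]
[array([ 0.65004907, -0.04197307,  0.138     ]), array([ 0.6486878 , -0.14974697,  0.138     ])]
top [223 146] [280 200]
side [244 163] [310 194]
top 51.333333333333336 242.33333333333334
side 78.33333333333333 212.13333333333333
32.54624402851954 [ 0.6541 -0.0933  0.1053  0.014  -0.0066  1.5753  0.0317  0.4585  0.3007
 -0.6341]
32.59594524992013 [ 0.6541 -0.0933  0.1053  0.015  -0.008   1.5799  0.0371  0.4088  0.28
 -0.6533]
32.664241246135006 [ 0.6546 -0.0929  0.1054  0.0236 -0.0064  1.5828  0.03    0.4594  0.3221
 -0.6125]
32.6115639778572 [ 0.6541 -0.0933  0.1053  0.014  -0.0065  1.5756  0.0341  0.4575  0.2984
 -0.6292]
tip [0.55802999 0.00057798 0.10469733] dir [-0.00017858  0.01874874 -0.00012434]
[[0.4393 0.0968 0.042 ]
 [0.4481 0.0553 0.042 ]
 [0.415  0.0477 0.042 ]
 [0.4064 0.0894 0.042 ]] [0.42720461 0.07229405 0.042     ]
[np.float64(0.03368559137598755), np.float64(0.042348594075655596), np.float64(0.03401308413450496), np.float64(0.042586877427380355)]
```

View pics/fit.png

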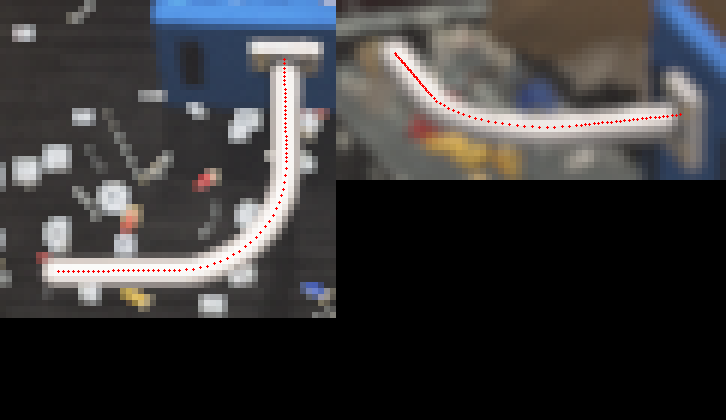

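The fit lies on the bar in both views, with the tip near (0.558, 0.001, 0.105). The cover's corners give 42 x 34 mm, as they should. Next I need to know which end of the cover is open.

```bash
python3 - <<'E'
from h import *
s=np.load("side.npy").mean(2);t=np.load("top.npy").mean(2)
np.set_printoptions(linewidth=200)
print(s[183:210,186:210].round().astype(int))
print(t[234:254,195:218].round().astype(int))
for yaw in(.203,):
  R=np.array([[np.cos(yaw),-np.sin(yaw)],[np.sin(yaw),np.cos(yaw)]])
  for a in((-.017,.021),(-.017,-.021),(.017,-.021)):
    q=np.array([.4272,.0723])+R@a;print(a,proj("side",[*q,0]),proj("side",[*q,.042]))
E
```

```text
[[ 94 101 105 106 107  95  77  75  96 107  78  43  36  39  41  42  44  44  45  45  43  41  40  40]
 [ 71  79  78  76  76  70  67  78 102 113  84  47  38  41  42  42  39  36  37  38  37  35  37  39]
 [ 82  93  81  63  55  58  68  84 109 117  91  68  75  84  87  81  63  45  42  43  45  41  44  47]
 [110 116  96  71  65  78  98 119 147 153 130 115 126 140 144 135 108  73  52  50  52  51  51  55]
 [116 111  89  78  94 116 137 157 177 181 165 157 164 172 176 171 149 112  75  58  54  54  56  56]
 [ 96  83  70  84 120 148 166 177 185 185 180 176 178 181 184 183 174 149 114  79  61  55  56  56]
 [ 65  57  57  81 118 152 172 182 184 184 183 181 180 180 181 184 183 173 151 118  83  61  55  58]
 [ 51  49  56  72  99 130 158 175 182 183 183 182 181 180 179 181 184 185 178 156 114  73  55  56]
 [ 57  56  60  71  83 101 129 158 175 183 184 182 180 176 174 173 176 178 179 166 128  81  56  54]
 [ 64  63  66  73  79  85 102 129 157 173 176 172 166 158 151 147 146 146 148 141 115  77  55  53]
 [ 60  58  61  70  79  82  86 101 127 146 149 142 132 124 118 113 108 106 107 105  91  69  56  54]
 [ 50  50  
[... 2991 characters left out ...]
71  61]
 [ 59  59  58 132 215 216 216 215 216 216 215 216 217 217 216 205 175 159 146 109  75  62  56]
 [165  54  55 108 187 216 216 216 216 216 206 175 161 141 101  95  81  70  66  55  50  50  52]
 [117 178  60  89 164 206 173 151 134  91  86  81  81  76  66  64  63  65  63  56  48  49  52]
 [ 57 117 174  60  67  76  71  61  59  54  54  53  54  52  52  51  52  54  52  50  49  49  53]
 [206 134  55 117 172  56  55  51  50  51  51  50  50  50  50  49  49  48  47  49  52  53  53]]
(-0.017, 0.021) [188.49303195 202.2544297 ] [187.87400156 187.7232898 ]
(-0.017, -0.021) [194.27465529 208.29600188] [193.70767648 193.4337074 ]
(0.017, -0.021) [206.36971162 205.87468785] [205.97788544 191.14580148]
```

Call:
move_arm(
  rows=[
    [0,0,40,0,-1],
    [11,-20,20,0.05,-1],
    [21,-39,0,0.06,-1],
    [21,-39,0,0.06,-1],
    [21,-39,0,0.06,-1],
    [21,-39,0,0.06,-1],
    [21,-39,0,0.06,-1],
    [21,-39,0,0.06,-1],
    [21,-39,0,0.06,-1],
    [21,-39,-20,0.06,-1],
    [21,-39,-30,0.06,-1],
    [19,-38,-35,0.021,-1],
  ],
)

```text
time: 1.6
tool_pos: [0.4253, 0.0772, 0.2068]
tool_rot: [-3.141, 0.003, -2.937]
contact_force: [1.1, 0.9, -0.3]
opening: 0.0919
grip_force: 0.0
```

Call:
move_arm(
  rows=[
    [0,0,-45,0,-1],
    [0,0,-45,0,-1],
    [0,0,-45,0,-1],
    [0,0,-35,0,-1],
    [0,0,-15,0,-1],
    [0,0,-10,0,-1],
    [0,0,0,0,-1],
  ],
)

```text
time: 2.3
tool_pos: [0.4237, 0.079, 0.0112]
tool_rot: [3.141, -0.002, -2.938]
contact_force: [0.9, -0.1, -0.7]
opening: 0.0917
grip_force: 0.0
```

```bash
python3 - <<'E'
from h import *
o=monitor.observe();print(o["time"],o["tool_pos"],o["tool_rot"],o["contact_force"])
E
```

```text
2.3 [0.42372412 0.0789874  0.01120269] [ 3.14119048e+00 -1.56757769e-03 -2.93844967e+00] [ 0.93426068 -0.13454249 -0.67977621]
```

Call:
move_arm(
  rows=[
    [3,-7,-5,0,-1],
    [0,0,0,0,0],
    [0,0,0,0,0.6],
    [0,0,0,0,1],
    [0,0,0,0,1],
    [0,0,0,0,1],
    [0,0,0,0,1],
    [0,0,0,0,1],
  ],
  newtons=10,
)

```text
time: 3.1
tool_pos: [0.4271, 0.0721, 0.007]
tool_rot: [3.141, 0.0, -2.938]
contact_force: [0.4, 0.6, 1.1]
opening: 0.0417
grip_force: 10.0
```

Call:
move_arm(
  rows=[
    [0,0,10,0,1],
    [0,0,40,0,1],
    [0,0,40,0,1],
    [0,0,40,-0.13,1],
    [15,2,0,-0.14,1],
    [15,2,0,-0.14,1],
    [15,2,0,-0.14,1],
    [15,2,0,-0.14,1],
    [15,2,0,-0.14,1],
    [15,2,0,-0.14,1],
    [15,2,0,-0.14,1],
    [15,2,0,-0.14,1],
  ],
)

```text
time: 4.3
tool_pos: [0.5473, 0.0881, 0.1374]
tool_rot: [-3.141, -0.0, 2.089]
contact_force: [0.0, 0.5, 0.3]
opening: 0.0419
grip_force: 10.0
```

Call:
move_arm(
  rows=[
    [11,2,0,-0.14,1],
    [0,0,0,-0.14,1],
    [0,0,0,-0.13,1],
    [0,0,0,-0.11,1],
    [0,0,0,0,1],
    [0,0,0,0,1],
    [0,0,0,0,1],
  ],
)

```text
time: 5.0
tool_pos: [0.558, 0.09, 0.1371]
tool_rot: [3.141, 0.0, 1.577]
contact_force: [0.3, 0.1, -0.7]
opening: 0.0424
grip_force: 10.0
```

```bash
python3 - <<'E'
from h import *
for n in("top","side"): np.save(n+"1.npy",np.mean([vision.read_camera(n).astype(float) for _ in range(3)],0))
o=monitor.observe();print(o["time"],o["tool_pos"],o["tool_rot"],o["contact_force"],o["torque"],o["opening"])
p=o["tool_pos"]+[0,0,.014]
ts=[]
for n in("top","side"):
    u,v=proj(n,p).astype(int);im=np.load(n+"1.npy").astype(np.uint8)[v-24:v+24,u-26:u+38,::-1];print(n,u-26,v-24)
    ts.append(cv2.resize(im,(400,300),interpolation=cv2.INTER_CUBIC))
cv2.imwrite("pics/held.png",np.hstack(ts))
E
```

```text
5.3 [0.55804089 0.09001088 0.13691166] [3.14158641e+00 1.22020133e-05 1.57525186e+00] [-0.9399765  -0.20638246 -1.33031351] [-0.10257008  0.01655646  0.01433958] 0.04216397545160404
top 166 162
side 217 119
```

View pics/held.png

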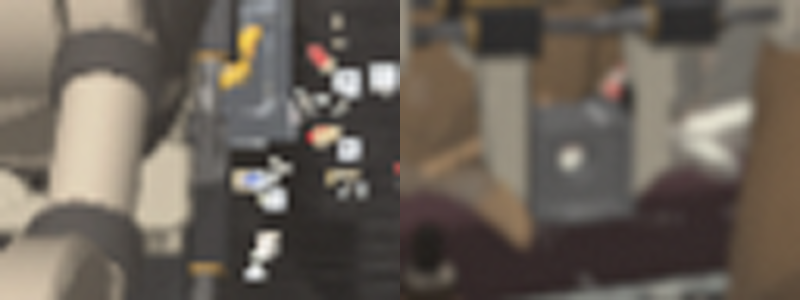

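The side view shows the cover in the fingers, its face spanning (535-630, 105-215) in the crop, with light visible through the bore at (570,157). The arm hides it from the top camera. The pixel values should show whether this face is the pocket side.

```bash
python3 - <<'E'
from h import *
np.set_printoptions(linewidth=200)
s=np.load("side1.npy").mean(2);print(s[133:157,236:258].round().astype(int))
c=np.array([.558,.090,.151]);print("back c",proj("side",c-[0,.017,0]),"front c",proj("side",c+[0,.017,0]),"floor",proj("side",c-[0,.003,0]))
for a in((-.021,-.021),(.021,-.021),(.021,.021),(-.021,.021)): print(proj("side",c+[a[0],-.017,a[1]]))
for a in((-.0175,-.0175),(.0175,-.0175),(.0175,.0175),(-.0175,.0175)): print("floor",proj("side",c+[a[0],-.003,a[1]]))
E
```

```text
[[131 103  89  92  94  89  86  86  85  82  74  72  89 116 134 124  84  66 101 133 143 143]
 [132 105  93 100 104  95  90  88  86  81  78  82  87 100 109 102  68  54  93 131 143 143]
 [132 106  94 104 110 100  95  94  92  90  96 107 103  97  96  87  64  57  93 132 143 143]
 [132 105  92 100 105 101  99 100  98  98 108 124 125 113 101  90  74  69  97 132 143 142]
 [132 104  89  93 100 101 101 101  99 101 105 118 129 125 108  97  87  83 105 133 144 144]
 [133 104  88  94 100 101 101 100  99  99  98 103 114 117 104  94  91  92 112 135 143 143]
 [131 103  86  93  98  98  97  96  95  94  92  92  95  97  90  86  86  93 114 135 143 143]
 [132 103  83  89  92  92  90  89  88  87  87  87  87  88  86  83  82  93 114 136 144 143]
 [132 102  82  86  88  86  86  89  90  89  85  85  87  88  88  85  83  92 114 135 143 143]
 [132 102  82  88  88  84  94 113 124 117  96  84  86  89  89  88  85  93 114 136 142 143]
 [131 102  82  87  88  88 115 157 173 155 112  85  85  88  89  86  84  92 114 135 143 144]
 [132 102  82  87  89  90 129 181 193 162 116  89  88  89  89  87  85  93 115 136 144 144]
 [131 10
[... 737 characters left out ...]
  88  90  92  97 103 102  98  94  90  85  80  77  74  71  62  54  53  53]
 [117 101  81  74  74  73  76  78  79  77  74  70  66  62  57  55  54  54  53  51  51  53]
 [116 101  79  67  63  59  58  57  54  54  52  50  48  49  47  46  45  46  48  47  49  49]
 [111  97  73  61  57  53  52  48  45  45  45  45  45  46  45  44  46  45  46  45  45  45]]
back c [245.47002201 145.73094186] front c [242.05048264 141.94930438] floor [244.04160222 144.15109771]
[237.59543587 154.03071132]
[253.11698549 152.81015618]
[253.37227533 137.41496235]
[237.65874188 138.50597258]
floor [237.54532299 151.00127577]
floor [250.37406165 150.01421488]
floor [250.55688219 137.29015541]
floor [237.59768015 138.18915703]
```

Call:
move_arm(
  rows=[
    [0,0,0,0.15,1],
    [0,0,0,0.15,1],
    [0,0,0,0.15,1],
    [0,0,0,0.15,1],
    [0,0,0,0,1],
    [0,0,0,0,1],
  ],
)

```text
time: 5.9
tool_pos: [0.5581, 0.09, 0.1369]
tool_rot: [3.142, -0.0, 2.171]
contact_force: [-0.3, -0.4, -0.8]
opening: 0.0418
grip_force: 10.0
```

```bash
python3 - <<'E'
from h import *
n="side";s=np.mean([vision.read_camera(n).astype(float) for _ in range(6)],0);np.save("side2.npy",s)
im=s[128:160,228:268]
im=np.clip((im-40)*2.2,0,255).astype(np.uint8)[:,:,::-1]
cv2.imwrite("pics/obl.png",cv2.resize(im,(640,512),interpolation=cv2.INTER_CUBIC))
E
```

```text
(no output)
```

View pics/obl.png

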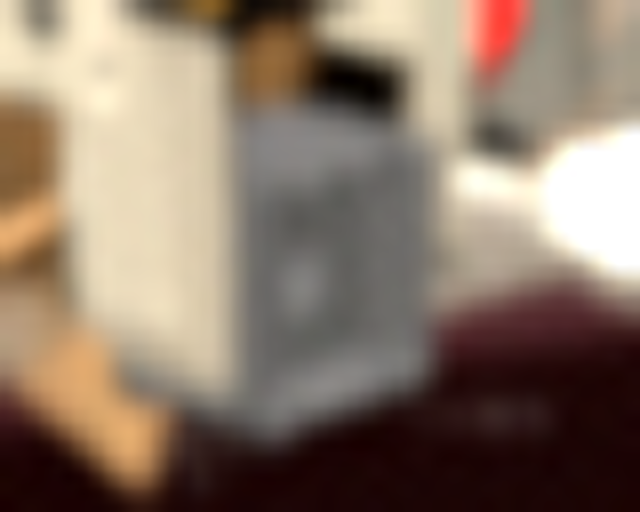

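It is the pocket side: the recess floor and the lit inner walls at the right and bottom can be seen. Now turn back, come down to bar height and approach to just before the tip.

Call:
move_arm(
  rows=[
    [0,0,-10,-0.15,1],
    [0,0,-10,-0.15,1],
    [0,0,-10,-0.15,1],
    [0,0,-10,-0.15,1],
    [-1,-10,-6,0,1],
    [0,-20,0,0,1],
    [0,-20,0,0,1],
    [0,-10,0,0,1],
    [0,-8,0,0,1],
    [0,0,0,0,1],
    [0,0,0,0,1],
  ],
)

```text
time: 7.3
tool_pos: [0.5571, 0.0222, 0.091]
tool_rot: [3.141, -0.0, 1.575]
contact_force: [-0.6, -0.1, -1.3]
opening: 0.0422
grip_force: 10.0
```

```bash
cat > look.py <<'E'
import sys
from fit import *
n="side";S=[];F=[]
for _ in range(4):
    S.append(vision.read_camera(n).astype(float));o=monitor.observe();F.append(np.r_[o["contact_force"],o["torque"]])
s=np.mean(S,0);np.save("cur.npy",s)
np.set_printoptions(suppress=True,precision=4)
p=o["tool_pos"]+[0,0,.014];u,v=proj(n,p).round().astype(int)
print(o["time"],o["tool_pos"],o["tool_rot"][2],o["opening"]);print("F",np.mean(F,0),"centre px",proj(n,p),"crop org",u-24,v-18)
if len(sys.argv)>1:
    im=np.clip(s[v-18:v+18,u-24:u+24]*1.2,0,255).astype(np.uint8)[:,:,::-1]
    cv2.imwrite(sys.argv[1],cv2.resize(im,(768,576),interpolation=cv2.INTER_CUBIC))
E
python3 look.py pics/pre.png
```

```text
7.5 [0.557  0.0226 0.0909] 1.5758873873042576 0.042060399767957536
F [-0.1676 -0.1185 -1.3824 -0.0848  0.0352 -0.013 ] centre px [250.2458 169.0158] crop org 226 151
```

View pics/pre.png

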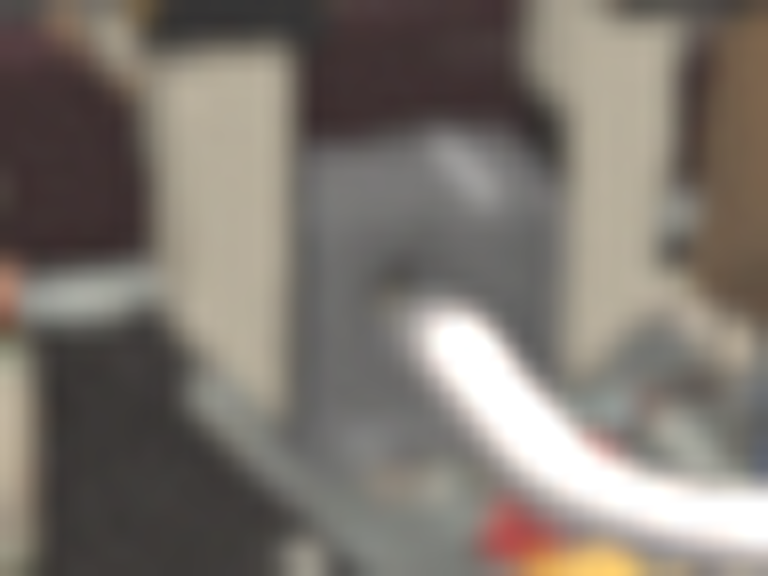

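The side view shows the bar's end at about crop (430,310), in front of the pocket, with the bore's dark hole at about (400,280). So they are roughly lined up. I'll put a number on the offset from the line.

```bash
cat > meas.py <<'E'
from fit import *
s=np.load("cur.npy").min(2);o=monitor.observe();c=o["tool_pos"]+[0,0,.014]
off=np.array([.7,.5])
# bar centre along leg: sample perpendicular profiles about predicted bore axis line
for y in(-.002,-.008,-.014,-.020,-.026,-.032):
    q=np.array([c[0],y,c[2]]);a=proj("side",q)+off;b=proj("side",q+[0,-.005,0])+off
    d=(b-a)/np.linalg.norm(b-a);nrm=np.array([d[1],-d[0]])
    t=np.arange(-7,7.01,.25);P=(a+t[:,None]*nrm).astype(np.float32)
    v=cv2.remap(s.astype(np.float32),P[:,0].reshape(-1,1),P[:,1].reshape(-1,1),cv2.INTER_LINEAR).ravel()
    m=v>150;m&=np.abs(t)<6
    i=np.where(m)[0]
    print(y,a.round(1),"edges at150",(t[i[0]],t[i[-1]]) if len(i) else None,"mid",t[i].mean() if len(i) else None,v[::4].astype(int))
J=np.array([(proj("side",c+e)-proj("side",c))/.001@nrm for e in np.eye(3)*.001]);print("perp px per mm xyz",J/1000,nrm)
E
python3 meas.py
```

```text
-0.002 [253.7 172.9] edges at150 (np.float64(-1.25), np.float64(3.0)) mid 0.875 [101  96  91  89  95 121 171 219 236 216 156  99  84  83  84]
-0.008 [254.4 173.7] edges at150 (np.float64(-1.25), np.float64(3.0)) mid 0.875 [104  99  95  92  97 124 173 219 239 223 158 100  82  83  90]
-0.014 [255.1 174.6] edges at150 (np.float64(-1.25), np.float64(3.0)) mid 0.875 [100  97  95  95 100 126 173 220 237 217 156  93  82  89 101]
-0.02 [255.7 175.4] edges at150 (np.float64(-1.5), np.float64(3.0)) mid 0.75 [ 98  94  93  95 102 126 174 219 235 215 150  94  88  99 113]
-0.026 [256.4 176.3] edges at150 (np.float64(-1.5), np.float64(3.0)) mid 0.75 [103 102 100  96 100 128 176 219 235 222 151 101  95 109 122]
-0.032 [257.2 177.2] edges at150 (np.float64(-1.25), np.float64(3.0)) mid 0.875 [109 115 111 102  98 127 174 222 237 221 160 110  99 110 115]
perp px per mm xyz [ 3.15435883e-01 -2.38689676e-05  2.37551801e-01] [ 0.77592744 -0.63082217]
```

Call:
move_arm(
  rows=[
    [1,0,0.8,0,1],
    [0,-6,0,0,1],
    [0,-5,0,0,1],
    [0,-2,0,0,1],
    [0,0,0,0,1],
  ],
  newtons=6,
)

```text
time: 8.0
tool_pos: [0.558, 0.0084, 0.0917]
tool_rot: [-3.142, 0.0, 1.574]
contact_force: [0.1, 0.5, -1.4]
opening: 0.042
grip_force: 6.0
```

Call:
move_arm(
  rows=[
    [0,-1,0,0,1],
    [0,-1,0,0,1],
    [0,0,0,0,1],
  ],
)

```text
time: 8.3
tool_pos: [0.5578, 0.007, 0.0916]
tool_rot: [-3.141, -0.0, 1.575]
contact_force: [-0.7, -0.5, -1.4]
opening: 0.0418
grip_force: 6.0
```

Call:
move_arm(
  rows=[
    [0,-1,0,0,1],
    [0,-1,0,0,1],
    [0,0,0,0,1],
  ],
)

```text
time: 8.6
tool_pos: [0.5577, 0.0049, 0.0915]
tool_rot: [-3.141, 0.0, 1.575]
contact_force: [-1.9, 0.6, -1.4]
opening: 0.042
grip_force: 6.0
```

Call:
move_arm(
  rows=[
    [0,-1,0,0,1],
    [0,-1,0,0,1],
    [0,0,0,0,1],
  ],
)

```text
time: 8.9
tool_pos: [0.5577, 0.003, 0.0915]
tool_rot: [-3.141, -0.0, 1.575]
contact_force: [-1.9, 1.0, -2.6]
opening: 0.0421
grip_force: 6.0
```

Call:
move_arm(
  rows=[
    [-0.8,0,-0.6,0,1],
    [0,0,0,0,1],
  ],
)

```text
time: 9.1
tool_pos: [0.5576, 0.0029, 0.0912]
tool_rot: [3.141, 0.0, 1.575]
contact_force: [-2.5, -0.0, -1.6]
opening: 0.0419
grip_force: 6.0
```

Call:
move_arm(
  rows=[
    [0,-1,0,0,1],
    [0,0,0,0,1],
  ],
)

```text
time: 9.3
tool_pos: [0.5575, 0.0018, 0.0912]
tool_rot: [3.141, 0.0, 1.575]
contact_force: [-1.5, 0.0, -1.2]
opening: 0.0419
grip_force: 6.0
```

Call:
move_arm(
  rows=[
    [0,-1,0,0,1],
    [0,0,0,0,1],
  ],
)

```text
time: 9.5
tool_pos: [0.5574, 0.0008, 0.0912]
tool_rot: [3.141, 0.0, 1.575]
contact_force: [-1.2, 0.8, -1.8]
opening: 0.042
grip_force: 6.0
```

Call:
move_arm(
  rows=[
    [-0.4,-1,0,0,1],
    [0,-1,0,0,1],
    [0,0,0,0,1],
  ],
)

```text
time: 9.8
tool_pos: [0.5572, -0.0012, 0.0912]
tool_rot: [3.141, 0.0, 1.575]
contact_force: [-0.6, -0.2, -1.1]
opening: 0.0422
grip_force: 6.0
```

Call:
move_arm(
  rows=[
    [0,-1,0,0,1],
    [0,-1,0,0,1],
    [0,0,0,0,1],
  ],
)

```text
time: 10.1
tool_pos: [0.557, -0.0032, 0.0912]
tool_rot: [3.141, 0.0, 1.575]
contact_force: [0.8, -0.7, -0.5]
opening: 0.0421
grip_force: 6.0
```

Call:
move_arm(
  rows=[
    [0,-1,0,0,1],
    [0,-1,0,0,1],
    [0,0,0,0,1],
  ],
)

```text
time: 10.4
tool_pos: [0.5569, -0.0052, 0.0911]
tool_rot: [3.141, 0.0, 1.575]
contact_force: [-1.0, 0.7, -0.7]
opening: 0.042
grip_force: 6.0
```

Call:
move_arm(
  rows=[
    [0,-2,0,0,1],
    [0,-2,0,0,1],
    [0,-1.5,0,0,1],
    [0,0,0,0,1],
  ],
)

```text
time: 10.8
tool_pos: [0.5569, -0.0108, 0.0911]
tool_rot: [3.141, 0.0, 1.574]
contact_force: [0.1, -0.1, -2.1]
opening: 0.0416
grip_force: 6.0
```

Call:
move_arm(
  rows=[
    [0,-2,0,0,1],
    [0,-2,0,0,1],
    [0,-1.5,0,0,1],
    [0,0,0,0,1],
  ],
)

```text
time: 11.2
tool_pos: [0.5569, -0.0163, 0.0911]
tool_rot: [3.141, 0.0, 1.574]
contact_force: [0.7, -0.5, -1.2]
opening: 0.042
grip_force: 6.0
```

Call:
move_arm(
  rows=[
    [0,-2,0,0,1],
    [0,-2,0,0,1],
    [0,-1.5,0,0,1],
    [0,0,0,0,1],
  ],
)

```text
time: 11.6
tool_pos: [0.5569, -0.0217, 0.0911]
tool_rot: [3.141, 0.0, 1.575]
contact_force: [-0.4, -0.3, -0.7]
opening: 0.0417
grip_force: 6.0
```

Call:
move_arm(
  rows=[
    [0,-2,0,0,1],
    [0,-2,0,0,1],
    [0,-1.5,0,0,1],
    [0,0,0,0,1],
  ],
)

```text
time: 12.0
tool_pos: [0.5569, -0.0272, 0.0911]
tool_rot: [3.141, 0.0, 1.575]
contact_force: [0.1, 0.8, -2.2]
opening: 0.0417
grip_force: 6.0
```

```bash
cat > path.py <<'E'
import sys
from fit import *
p=np.load("bar.npy")[:6].copy();p[0]-=.001
p[:2]+=np.array(eval(sys.argv[1]) if len(sys.argv)>1 else (0,0))/1000
P=curve(p,200)[::-1];S=np.r_[0,np.cumsum(np.linalg.norm(np.diff(P,axis=0),axis=1))]
at=lambda s:np.array([np.interp(s,S,P[:,i]) for i in range(3)]).T
print("bar",p,"len",S[-1])
for s in np.r_[20:150:3]:
    s=s/1000;w=at(s+np.linspace(-.009,.009,31))   # bore span
    if s+.010>S[-1]+.006: break
    m=w.mean(0);d=np.linalg.svd(w[:,:2]-m[:2])[2][0];d*=np.sign(d@(w[-1]-w[0])[:2])
    n=np.array([-d[1],d[0]]);e=(w[:,:2]-m[:2])@n;m[:2]+=n*(e.max()+e.min())/2
    c=m[:2]+d*.007;yaw=np.arctan2(d[1],d[0])
    print(f"{s*1000:.0f} C {c[0]*1000:.1f} {c[1]*1000:.1f} z {m[2]*1000:.1f} toolyaw {yaw+np.pi:.3f} dev {np.ptp(e)*500:.2f}")
E
python3 path.py
```

```text
bar [ 0.65312899 -0.09328494  0.10532867  0.01399456 -0.00663169  1.57526618] len 0.16488679318953242
20 C 557.3 -26.4 z 104.8 toolyaw 1.580 dev 0.00
23 C 557.3 -29.4 z 104.8 toolyaw 1.580 dev 0.00
26 C 557.3 -32.4 z 104.9 toolyaw 1.580 dev 0.00
29 C 557.4 -35.4 z 104.9 toolyaw 1.580 dev 0.00
32 C 557.4 -38.4 z 104.9 toolyaw 1.580 dev 0.00
35 C 557.4 -41.4 z 104.9 toolyaw 1.580 dev 0.00
38 C 557.5 -44.4 z 104.9 toolyaw 1.580 dev 0.00
41 C 557.5 -47.4 z 105.0 toolyaw 1.580 dev 0.00
44 C 557.6 -50.4 z 105.0 toolyaw 1.582 dev 0.05
47 C 557.8 -53.4 z 105.0 toolyaw 1.594 dev 0.16
50 C 558.1 -56.4 z 105.0 toolyaw 1.619 dev 0.29
53 C 558.6 -59.4 z 105.0 toolyaw 1.660 dev 0.39
56 C 559.4 -62.3 z 105.1 toolyaw 1.716 dev 0.44
59 C 560.4 -65.1 z 105.1 toolyaw 1.780 dev 0.45
62 C 561.6 -67.9 z 105.1 toolyaw 1.847 dev 0.45
65 C 562.9 -70.6 z 105.1 toolyaw 1.914 dev 0.45
68 C 564.4 -73.1 z 105.1 toolyaw 1.980 dev 0.45
71 C 566.1 -75.6 z 105.2 toolyaw 2.047 dev 0.45
74 C 568.0 -78.0 z 105.2 toolyaw 2.114 dev 0.45
77 C 570.0 -80.2 z 105.2 toolyaw 2.180 dev 0.45
80 C 572.1 -82.3 z 105.2 toolyaw 2.247
[... 430 characters left out ...]
2.847 dev 0.45
110 C 599.3 -94.0 z 105.3 toolyaw 2.914 dev 0.45
113 C 602.3 -94.1 z 105.3 toolyaw 2.980 dev 0.45
116 C 605.3 -94.1 z 105.3 toolyaw 3.042 dev 0.43
119 C 608.3 -94.0 z 105.3 toolyaw 3.093 dev 0.36
122 C 611.3 -93.9 z 105.3 toolyaw 3.128 dev 0.25
125 C 614.2 -93.8 z 105.3 toolyaw 3.148 dev 0.11
128 C 617.2 -93.8 z 105.3 toolyaw 3.155 dev 0.02
131 C 620.2 -93.7 z 105.3 toolyaw 3.156 dev 0.00
134 C 623.2 -93.7 z 105.3 toolyaw 3.156 dev 0.00
137 C 626.2 -93.7 z 105.3 toolyaw 3.156 dev 0.00
140 C 629.2 -93.6 z 105.3 toolyaw 3.156 dev 0.00
143 C 632.2 -93.6 z 105.3 toolyaw 3.156 dev 0.00
146 C 635.2 -93.5 z 105.3 toolyaw 3.156 dev 0.00
149 C 638.2 -93.5 z 105.3 toolyaw 3.156 dev 0.00
```

Call:
move_arm(
  rows=[
    [0,-2,0,0,1],
    [0,-2,0,0,1],
    [0,-2,0,0,1],
    [0,-2,0,0,1],
    [0,-2,0,0,1],
    [0,0,0,0,1],
  ],
)

```text
time: 12.6
tool_pos: [0.5569, -0.0373, 0.0911]
tool_rot: [3.141, 0.0, 1.574]
contact_force: [0.6, -0.2, -0.6]
opening: 0.0417
grip_force: 6.0
```

Call:
move_arm(
  rows=[
    [0,-2,0,0,1],
    [0,-2,0,0,1],
    [0,-2,0,0,1],
    [0.5,-2,0,0,1],
    [0,-2,0,0,1],
    [0,0,0,0,1],
  ],
)

```text
time: 13.2
tool_pos: [0.5572, -0.0472, 0.091]
tool_rot: [-3.141, -0.0, 1.575]
contact_force: [-0.1, 0.4, -1.4]
opening: 0.0419
grip_force: 6.0
```

Call:
move_arm(
  rows=[
    [0.1,-1.5,0,0.005,1],
    [0.1,-1.5,0,0.005,1],
    [0,0,0,0,1],
    [0,0,0,0,1],
  ],
)

```text
time: 13.6
tool_pos: [0.5574, -0.05, 0.091]
tool_rot: [-3.141, -0.0, 1.585]
contact_force: [-2.0, -0.4, -1.8]
opening: 0.0418
grip_force: 6.0
```

```bash
cat > feel.py <<'E'
from h import *
F=[]
for _ in range(5):
    vision.read_camera("side");o=monitor.observe();F.append(np.r_[o["contact_force"],o["torque"]])
np.set_printoptions(suppress=True,precision=3)
print(o["time"],o["tool_pos"],o["tool_rot"][2],"F",np.mean(F,0),"sd",np.std(F,0))
E
python3 feel.py
```

```text
13.85 [ 0.557 -0.05   0.091] 1.5848346446225092 F [-1.687  0.329 -2.123 -0.077  0.324  0.028] sd [0.19  0.258 0.546 0.023 0.028 0.036]
```

Call:
move_arm(
  rows=[
    [-0.6,0,0,0,1],
    [-0.6,0,-0.4,0,1],
    [0,0,0,0,1],
  ],
)

```text
time: 14.15
tool_pos: [0.5567, -0.0501, 0.0909]
tool_rot: [3.14, 0.0, 1.585]
contact_force: [0.4, -0.5, -1.7]
opening: 0.0417
grip_force: 6.0
```

```bash
python3 feel.py
```

```text
14.4 [ 0.557 -0.05   0.091] 1.5848055258089249 F [ 0.077 -0.032 -0.822 -0.093  0.075 -0.009] sd [0.398 0.522 0.343 0.022 0.023 0.013]
```

Call:
move_arm(
  rows=[
    [0,-1.5,0,0,1],
    [0.1,-1.5,0,0.005,1],
    [0.1,-1.5,0,0.01,1],
    [0.2,-1.5,0,0.015,1],
    [0,0,0,0,1],
  ],
)

```text
time: 14.9
tool_pos: [0.5568, -0.0563, 0.0907]
tool_rot: [3.141, 0.0, 1.615]
contact_force: [-0.5, 0.8, -0.9]
opening: 0.0424
grip_force: 6.0
```

```bash
python3 feel.py
```

```text
15.15 [ 0.557 -0.056  0.091] 1.6147953828837118 F [-0.128  0.112 -1.274 -0.067  0.062 -0.017] sd [0.191 0.463 0.73  0.022 0.026 0.024]
```

Call:
move_arm(
  rows=[
    [0.2,-1.5,0,0.02,1],
    [0.3,-1.5,0,0.021,1],
    [0.3,-1.5,0,0.027,1],
    [0.4,-1.4,0,0.029,1],
    [0,0,0,0,1],
  ],
)

```text
time: 15.65
tool_pos: [0.5581, -0.0622, 0.0907]
tool_rot: [3.141, 0.0, 1.713]
contact_force: [0.1, -1.1, -1.0]
opening: 0.0419
grip_force: 6.0
```

```bash
python3 feel.py
```

```text
15.9 [ 0.558 -0.062  0.091] 1.7116533392245274 F [-0.308  0.046 -0.767 -0.099  0.045  0.019] sd [0.257 0.504 0.355 0.022 0.026 0.032]
```

Still free. Continuing along s = 56 to 62.

Call:
move_arm(
  rows=[
    [0.5,-1.4,0,0.032,1],
    [0.5,-1.4,0,0.032,1],
    [0.6,-1.4,0,0.033,1],
    [0.6,-1.4,0,0.034,1],
    [0,0,0,0,1],
  ],
)

```text
time: 16.4
tool_pos: [0.5603, -0.0676, 0.0907]
tool_rot: [3.141, 0.0, 1.843]
contact_force: [-0.1, 0.0, -0.8]
opening: 0.042
grip_force: 6.0
```

```bash
python3 feel.py
```

```text
16.65 [ 0.56  -0.067  0.091] 1.8423327645778365 F [ 0.102 -0.085 -1.008 -0.087  0.027 -0.005] sd [0.449 0.085 0.465 0.021 0.022 0.009]
```

Call:
move_arm(
  rows=[
    [0.6,-1.4,0,0.033,1],
    [0.7,-1.3,0,0.034,1],
    [0.7,-1.3,0,0.033,1],
    [0.8,-1.2,0,0.033,1],
    [0,0,0,0,1],
  ],
)

```text
time: 17.15
tool_pos: [0.5631, -0.0728, 0.0907]
tool_rot: [3.141, 0.0, 1.976]
contact_force: [-0.0, -0.2, -1.7]
opening: 0.0421
grip_force: 6.0
```

```bash
python3 feel.py
```

```text
17.4 [ 0.563 -0.073  0.091] 1.9753299091852767 F [ 0.152 -0.068 -1.246 -0.077  0.034  0.04 ] sd [0.177 0.435 0.233 0.018 0.024 0.013]
```

Call:
move_arm(
  rows=[
    [0.8,-1.3,0,0.033,1],
    [0.9,-1.2,0,0.034,1],
    [0.9,-1.2,0,0.033,1],
    [1.0,-1.2,0,0.034,1],
    [0,0,0,0,1],
  ],
)

```text
time: 17.9
tool_pos: [0.5666, -0.0777, 0.0907]
tool_rot: [3.141, 0.0, 2.11]
contact_force: [0.0, 0.4, -0.3]
opening: 0.0417
grip_force: 6.0
```

```bash
python3 feel.py
```

```text
18.15 [ 0.567 -0.078  0.091] 2.109255768593347 F [ 0.189  0.448 -1.255 -0.038  0.002  0.005] sd [0.48  0.592 0.451 0.027 0.033 0.026]
```

Call:
move_arm(
  rows=[
    [1.0,-1.1,0,0.033,1],
    [1.0,-1.1,0,0.034,1],
    [1.0,-1.1,0,0.033,1],
    [1.1,-1.0,0,0.033,1],
    [0,0,0,0,1],
  ],
)

```text
time: 18.65
tool_pos: [0.5708, -0.0819, 0.0907]
tool_rot: [3.141, 0.0, 2.243]
contact_force: [-1.2, -0.4, -1.0]
opening: 0.042
grip_force: 6.0
```

```bash
python3 feel.py
```

```text
18.9 [ 0.571 -0.082  0.091] 2.2422854553473903 F [-0.118  0.12  -1.169 -0.055 -0.009 -0.007] sd [0.466 0.124 0.732 0.033 0.037 0.037]
```

Next, s = 80 to 86.

Call:
move_arm(
  rows=[
    [1.1,-1.0,0,0.033,1],
    [1.2,-1.0,0,0.034,1],
    [1.2,-0.9,0,0.033,1],
    [1.2,-0.9,0,0.033,1],
    [0,0,0,0,1],
  ],
)

```text
time: 19.4
tool_pos: [0.5755, -0.0858, 0.0907]
tool_rot: [3.141, 0.0, 2.376]
contact_force: [-0.3, 0.3, -1.0]
opening: 0.0417
grip_force: 6.0
```

```bash
python3 feel.py
```

```text
19.65 [ 0.575 -0.086  0.091] 2.375210367430804 F [ 0.045 -0.247 -1.178 -0.036  0.019  0.005] sd [0.713 0.257 0.208 0.024 0.025 0.017]
```

Call:
move_arm(
  rows=[
    [1.3,-0.8,0,0.033,1],
    [1.3,-0.8,0,0.034,1],
    [1.3,-0.8,0,0.033,1],
    [1.3,-0.7,0,0.034,1],
    [0,0,0,0,1],
  ],
)

```text
time: 20.15
tool_pos: [0.5807, -0.0888, 0.0907]
tool_rot: [3.141, 0.0, 2.51]
contact_force: [-0.2, -0.9, -1.0]
opening: 0.0421
grip_force: 6.0
```

```bash
python3 feel.py
```

```text
20.4 [ 0.581 -0.089  0.091] 2.50920037342388 F [-0.367  0.071 -1.16  -0.043  0.011  0.004] sd [0.435 0.26  0.157 0.036 0.018 0.019]
```

Call:
move_arm(
  rows=[
    [1.3,-0.6,0,0.033,1],
    [1.4,-0.6,0,0.034,1],
    [1.4,-0.6,0,0.033,1],
    [1.4,-0.5,0,0.033,1],
    [0,0,0,0,1],
  ],
)

```text
time: 20.9
tool_pos: [0.5862, -0.0911, 0.0907]
tool_rot: [3.141, 0.0, 2.643]
contact_force: [-0.2, -0.5, -1.4]
opening: 0.0416
grip_force: 6.0
```

```bash
python3 feel.py
```

```text
21.15 [ 0.586 -0.091  0.091] 2.6422296728177272 F [ 0.06   0.216 -0.816 -0.02   0.036 -0.004] sd [0.521 0.721 0.295 0.035 0.015 0.038]
```

Call:
move_arm(
  rows=[
    [1.4,-0.5,0,0.033,1],
    [1.5,-0.4,0,0.034,1],
    [1.4,-0.4,0,0.033,1],
    [1.5,-0.3,0,0.033,1],
    [0,0,0,0,1],
  ],
)

```text
time: 21.65
tool_pos: [0.5919, -0.0927, 0.0907]
tool_rot: [3.141, 0.0, 2.776]
contact_force: [-0.1, -0.0, -1.6]
opening: 0.0422
grip_force: 6.0
```

```bash
python3 feel.py
```

```text
21.9 [ 0.592 -0.093  0.091] 2.7751974863843434 F [-0.284  0.356 -1.11   0.011 -0.003  0.009] sd [0.288 0.265 0.596 0.038 0.019 0.029]
```

Call:
move_arm(
  rows=[
    [1.5,-0.3,0,0.033,1],
    [1.5,-0.3,0,0.034,1],
    [1.5,-0.2,0,0.033,1],
    [1.5,-0.1,0,0.034,1],
    [0,0,0,0,1],
  ],
)

```text
time: 22.4
tool_pos: [0.598, -0.0936, 0.0907]
tool_rot: [3.141, 0.0, 2.91]
contact_force: [0.1, 0.4, -0.8]
opening: 0.0418
grip_force: 6.0
```

```bash
python3 feel.py
```

```text
22.65 [ 0.598 -0.094  0.091] 2.909218345390822 F [ 0.025 -0.257 -0.545  0.022 -0.001 -0.008] sd [0.511 0.67  0.303 0.031 0.009 0.021]
```

Call:
move_arm(
  rows=[
    [1.5,-0.1,0,0.033,1],
    [1.5,0,0,0.033,1],
    [1.5,0,0,0.032,1],
    [1.5,0,0,0.03,1],
    [0,0,0,0,1],
  ],
)

```text
time: 23.15
tool_pos: [0.604, -0.0937, 0.0907]
tool_rot: [3.142, 0.0, 3.038]
contact_force: [-0.2, -0.6, -0.7]
opening: 0.0419
grip_force: 6.0
```

```bash
python3 feel.py
```

```text
23.4 [ 0.604 -0.094  0.091] 3.037388991429557 F [ 0.149 -0.139 -0.911  0.013 -0.005 -0.003] sd [0.31  0.31  0.362 0.028 0.015 0.035]
```

Call:
move_arm(
  rows=[
    [1.5,0,0,0.028,1],
    [1.5,0,0,0.023,1],
    [1.5,0.1,0,0.02,1],
    [1.5,0,0,0.015,1],
    [0,0,0,0,1],
  ],
)

```text
time: 23.9
tool_pos: [0.6101, -0.0936, 0.0907]
tool_rot: [3.142, 0.0, 3.124]
contact_force: [0.3, -0.3, -1.4]
opening: 0.042
grip_force: 6.0
```

```bash
python3 feel.py
```

```text
24.15 [ 0.61  -0.094  0.091] 3.1236338486106336 F [ 0.349 -0.486 -1.315  0.028 -0.013  0.003] sd [0.479 0.233 0.455 0.034 0.037 0.017]
```

Call:
move_arm(
  rows=[
    [1.5,0,0,0.012,1],
    [1.5,0,0,0.006,1],
    [1.5,0,0,0.004,1],
    [1.5,0,0,0,1],
    [1.5,0,0,0,1],
    [0,0,0,0,1],
  ],
)

```text
time: 24.75
tool_pos: [0.6176, -0.0936, 0.0907]
tool_rot: [3.142, 0.0, -3.137]
contact_force: [0.1, 0.2, -1.0]
opening: 0.0419
grip_force: 6.0
```

```bash
python3 feel.py
```

```text
25.0 [ 0.617 -0.094  0.091] -3.137322135947259 F [-0.28   0.073 -1.413  0.044  0.016 -0.003] sd [0.358 0.469 0.113 0.01  0.026 0.022]
```

Call:
move_arm(
  rows=[
    [0,0.5,0,0,1],
    [0,0.5,0,0,1],
    [0,0.3,0,0,1],
    [0,0,0,0,1],
  ],
)

```text
time: 25.4
tool_pos: [0.6174, -0.0929, 0.0907]
tool_rot: [-3.141, 0.0, -3.137]
contact_force: [0.2, -3.7, -2.1]
opening: 0.042
grip_force: 6.0
```

```bash
python3 feel.py
```

```text
25.65 [ 0.617 -0.093  0.091] -3.1374944513453245 F [-0.763 -4.707 -1.35  -0.728  0.138 -0.008] sd [0.221 1.101 0.407 0.039 0.031 0.016]
```

Call:
move_arm(
  rows=[
    [0,-1.3,0,0,1],
    [0,-0.5,0,0,1],
    [0,-0.5,0,0,1],
    [0,-0.3,0,0,1],
    [0,0,0,0,1],
  ],
)

```text
time: 26.15
tool_pos: [0.6174, -0.0946, 0.0907]
tool_rot: [3.141, 0.0, -3.137]
contact_force: [1.0, 0.4, -0.1]
opening: 0.0422
grip_force: 6.0
```

```bash
python3 feel.py
```

```text
26.4 [ 0.617 -0.095  0.091] -3.1373813050191175 F [-0.131  0.201 -1.658  0.031  0.019 -0.001] sd [0.591 0.541 0.402 0.017 0.024 0.026]
```

Call:
move_arm(
  rows=[
    [0,0.3,0,0,1],
    [1.5,0,0,0,1],
    [1.5,0,0,0,1],
    [1.5,0,0,0,1],
    [1.5,0,0,0,1],
    [1.5,0,0,0,1],
    [1.5,0,0,0,1],
    [0,0,0,0,1],
  ],
)

```text
time: 27.2
tool_pos: [0.6266, -0.0946, 0.0907]
tool_rot: [3.142, 0.0, -3.137]
contact_force: [0.6, 0.7, -0.9]
opening: 0.0418
grip_force: 6.0
```

```bash
python3 feel.py
```

```text
27.45 [ 0.626 -0.095  0.091] -3.137398864610618 F [ 0.287  0.335 -1.207  0.036  0.01   0.001] sd [0.099 0.291 0.344 0.021 0.017 0.017]
```

Call:
move_arm(
  rows=[
    [1,0,0,0,1],
    [1,0,0,0,1],
    [0,0,0,0,1],
  ],
)

```text
time: 27.75
tool_pos: [0.6285, -0.0946, 0.0907]
tool_rot: [3.142, 0.0, -3.137]
contact_force: [1.0, -0.1, -0.0]
opening: 0.0419
grip_force: 6.0
```

Call:
move_arm(
  rows=[
    [1,0,0,0,1],
    [1,0,0,0,1],
    [0,0,0,0,1],
  ],
)

```text
time: 28.05
tool_pos: [0.6305, -0.0946, 0.0907]
tool_rot: [3.142, 0.0, -3.137]
contact_force: [0.2, -0.2, -1.2]
opening: 0.042
grip_force: 6.0
```

Call:
move_arm(
  rows=[
    [1,0,0,0,1],
    [1,0,0,0,1],
    [0,0,0,0,1],
  ],
)

```text
time: 28.35
tool_pos: [0.6318, -0.0945, 0.0906]
tool_rot: [3.141, -0.001, -3.137]
contact_force: [-3.9, 0.3, 0.0]
opening: 0.0421
grip_force: 6.0
```

```bash
python3 feel.py
```

```text
28.6 [ 0.632 -0.095  0.091] -3.137475315309195 F [-4.305 -0.059  0.647  0.001  0.659 -0.09 ] sd [0.593 0.38  0.514 0.012 0.087 0.017]
```

```bash
python3 look.py pics/seat1.png
```

```text
28.8 [ 0.6318 -0.0946  0.0906] -3.1374710729742175 0.0420309410666491
F [-4.9683  0.0201  1.2355 -0.0039  0.8266 -0.1133] centre px [294.425  183.3681] crop org 270 165
```

View pics/seat1.png

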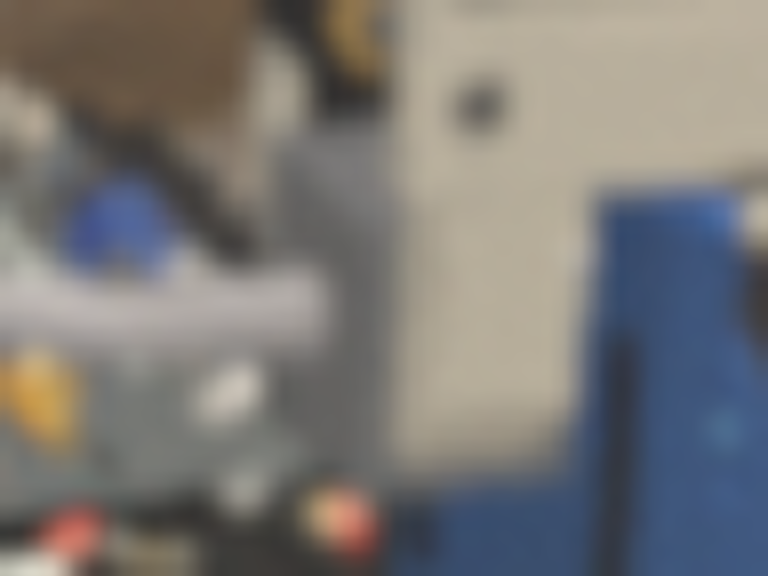

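The side view shows the bar entering the cover's front face at (325,310). The finger hides the gap to the upright. The twist (about -0.11 N m at 5 N) puts the contact about 22 mm to the -y side, which is the outer edge. So the cover is slightly out of square with the upright. I'll back off, turn it a little and press again.

Call:
move_arm(
  rows=[
    [-1,0,0,0,1],
    [0,0,0,-0.018,1],
    [1,0,0,0,1],
    [0,0,0,0,1],
  ],
)

```text
time: 29.2
tool_pos: [0.6322, -0.0947, 0.0907]
tool_rot: [3.142, -0.001, 3.128]
contact_force: [-4.0, 0.7, 0.7]
opening: 0.0422
grip_force: 6.0
```

```bash
python3 feel.py
```

```text
29.45 [ 0.632 -0.095  0.091] 3.1277581404721433 F [-3.879 -0.305  1.025 -0.043  0.606 -0.064] sd [0.698 0.443 0.601 0.02  0.047 0.018]
```

Call:
move_arm(
  rows=[
    [-1,0,0,0,1],
    [0,0,0.5,-0.015,1],
    [1,0,0,0,1],
    [0.3,0,0,0,1],
    [0,0,0,0,1],
  ],
)

```text
time: 29.95
tool_pos: [0.6325, -0.0946, 0.0911]
tool_rot: [3.141, -0.001, 3.113]
contact_force: [-2.5, 0.2, 0.6]
opening: 0.042
grip_force: 6.0
```

```bash
python3 feel.py
```

```text
30.2 [ 0.632 -0.095  0.091] 3.1127702906062673 F [-3.076  0.123  0.55  -0.001  0.496 -0.082] sd [0.309 0.562 0.595 0.034 0.017 0.031]
```

```bash
python3 - <<'E'
from h import *
t=np.load("top.npy");b=t[:,:,2]
np.set_printoptions(linewidth=200)
print(t[142:160,256,:].astype(int).tolist())
for lab,r0,r1,sg in(("back",143,149,1),("front",149,155,-1)):
    pts=[]
    for u in range(251,292):
        col=np.array([t[v,u,2]for v in range(r0,r1+1)]);g=np.diff(col)*sg
        g=np.clip(g,0,None)
        if g.sum()>20: pts.append(at_z("top",u,r0+.5+(g*np.arange(len(g))).sum()/g.sum(),.138))
    pts=np.array(pts);A=np.c_[pts[:,1],np.ones(len(pts))]
    for _ in range(5):
        k=np.linalg.lstsq(A,pts[:,0],rcond=None)[0];r=np.abs(A@k-pts[:,0]);m=r<=max(2*np.median(r),.0005);A=A[m];pts=pts[m]
    print(lab,"slope dx/dy",k[0],"yaw",-np.arctan(k[0]),"x at y=-.0945",k@[-.0945,1],len(pts),np.median(r))
E
```

```text
[[63, 103, 159], [65, 110, 169], [68, 115, 177], [70, 119, 185], [80, 139, 218], [87, 153, 233], [87, 153, 233], [75, 129, 202], [55, 85, 127], [45, 62, 91], [46, 61, 87], [45, 55, 74], [42, 47, 60], [42, 45, 55], [42, 45, 55], [42, 46, 55], [43, 47, 55], [43, 46, 52]]
back slope dx/dy 0.024275529992441088 yaw -0.024270763143543185 x at y=-.0945 0.6626060443761707 22 0.0007894219225851318
front slope dx/dy 0.014172461278301851 yaw -0.01417151250545323 x at y=-.0945 0.6491333665716283 41 0.002051004208852847
```

Call:
move_arm(
  rows=[
    [0.5,0,0,0,1],
    [0,0,0,0,1],
  ],
)

```text
time: 30.4
tool_pos: [0.6326, -0.0945, 0.0911]
tool_rot: [3.141, -0.001, 3.113]
contact_force: [-5.7, 1.2, 0.6]
opening: 0.0421
grip_force: 6.0
```

```bash
python3 feel.py
```

```text
30.65 [ 0.633 -0.094  0.091] 3.112776329459861 F [-4.954  0.223  1.526  0.058  0.775 -0.101] sd [0.596 0.266 0.562 0.031 0.014 0.015]
```

Call:
move_arm(
  rows=[
    [-0.6,0,0,0,1],
    [0,0,0,0,0],
    [0,0,0,0,-0.3],
    [0,0,0,0,-0.6],
    [0,0,0,0,-0.6],
    [0,0,0,0,-0.6],
  ],
)

```text
time: 31.25
tool_pos: [0.6328, -0.0946, 0.0913]
tool_rot: [3.142, 0.0, 3.113]
contact_force: [-0.1, -0.3, 0.7]
opening: 0.0713
grip_force: 0.0
```

Call:
move_arm(
  rows=[
    [0,0,10,0,-0.6],
    [0,0,25,0,-0.6],
    [0,0,40,0,-0.6],
    [-20,0,40,0,-0.6],
    [-40,0,30,0,-0.6],
    [-40,20,10,0,-0.6],
    [-30,30,0,0,-0.6],
    [0,0,0,0,-0.6],
  ],
)

```text
time: 32.05
tool_pos: [0.4993, -0.042, 0.2479]
tool_rot: [3.141, 0.0, 3.115]
contact_force: [0.1, -0.7, -0.4]
opening: 0.0734
grip_force: 0.0
```

```bash
python3 - <<'E'
from h import *
o=monitor.observe();print(o["time"],o["tool_pos"])
v=[]
for n in("top","side"):
    s=np.mean([vision.read_camera(n).astype(float) for _ in range(3)],0);np.save(n+"f.npy",s)
    c=proj(n,[.632,-.0945,.105]).round().astype(int);print(n,c)
    v.append(cv2.resize(np.clip(s[c[1]-18:c[1]+18,c[0]-18:c[0]+18]*1.2,0,255).astype(np.uint8)[:,:,::-1],(400,400),interpolation=cv2.INTER_CUBIC))
cv2.imwrite("pics/fin.png",np.hstack(v))
E
```

```text
32.05 [ 0.49925695 -0.04196917  0.24793505]
top [270 161]
side [294 183]
```

View pics/fin.png

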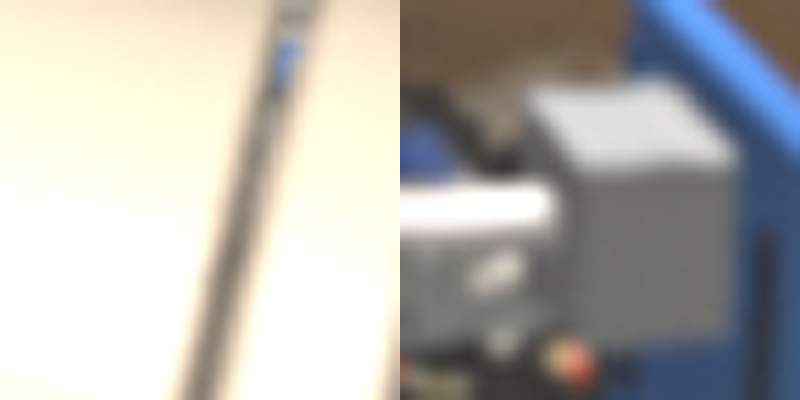

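```bash
python3 - <<'E'
from h import *
np.set_printoptions(linewidth=200)
s=np.load("sidef.npy");a=np.load("side.npy")
for v in(176,180,184,188,192): print(v,[tuple(x) for x in s[v,301:313].astype(int).tolist()])
print("before");
for v in(176,180,184): print(v,[tuple(x) for x in a[v,294:313].astype(int).tolist()])
for nm,p in(("cover back near edge, xc=.633",[.650,-.1155,.105]),("cover front near edge",[.616,-.1155,.105])): print(nm,proj("side",p)+[.7,.5])
for dx in(0,.006):
    print("face at",.650+dx)
    for q in((.648-.006+.002+dx,-.1095,.12),(.644+dx,-.1095,.09),(.650+dx,-.1095,.12),(.650+dx,-.0795,.12),(.650+dx,-.1495,.138),(.650+dx,-.0395,.138)): print(np.round(q,4),(proj("side",q)+[.7,.5]).round(2))
E
```

```text
176 [(185, 185, 184), (173, 174, 172), (147, 148, 150), (107, 111, 120), (68, 78, 97), (47, 62, 89), (47, 65, 94), (52, 76, 114), (62, 95, 144), (72, 115, 176), (80, 129, 199), (85, 134, 206)]
180 [(107, 106, 104), (107, 106, 105), (111, 110, 108), (110, 109, 108), (99, 100, 101), (76, 82, 94), (54, 67, 91), (48, 63, 91), (47, 63, 90), (47, 63, 90), (49, 67, 96), (52, 72, 105)]
184 [(94, 93, 92), (94, 94, 92), (94, 94, 92), (93, 93, 91), (84, 86, 90), (66, 75, 91), (51, 67, 90), (47, 63, 89), (49, 64, 90), (48, 64, 91), (50, 67, 97), (51, 71, 102)]
188 [(94, 94, 92), (94, 94, 92), (94, 94, 91), (93, 93, 91), (82, 86, 91), (61, 70, 89), (45, 57, 78), (42, 46, 58), (44, 50, 64), (48, 62, 87), (51, 69, 98), (52, 72, 104)]
192 [(95, 93, 92), (95, 94, 92), (94, 94, 91), (90, 91, 91), (79, 83, 92), (59, 70, 90), (46, 57, 77), (42, 46, 57), (44, 51, 66), (47, 63, 89), (51, 70, 102), (53, 73, 106)]
before
176 [(106, 95, 84), (102, 92, 86), (69, 67, 71), (51, 53, 58), (93, 92, 88), (155, 150, 143), (196, 189, 183), (197, 191, 188), (154, 151, 155), (97, 100, 115), (56, 69, 93), (43, 59, 87), 
[... 653 characters left out ...]
88), (47, 62, 88), (48, 63, 91), (48, 65, 95), (49, 69, 101)]
cover back near edge, xc=.633 [305.60557676 186.28682434]
cover front near edge [291.97909805 187.66465309]
face at 0.65
[ 0.644  -0.1095  0.12  ] [302.62 179.62]
[ 0.644  -0.1095  0.09  ] [301.91 191.47]
[ 0.65   -0.1095  0.12  ] [305.01 179.39]
[ 0.65   -0.0795  0.12  ] [300.28 174.88]
[ 0.65   -0.1495  0.138 ] [312.16 178.33]
[ 0.65   -0.0395  0.138 ] [294.66 162.3 ]
face at 0.656
[ 0.65   -0.1095  0.12  ] [305.01 179.39]
[ 0.65   -0.1095  0.09  ] [304.28 191.22]
[ 0.656  -0.1095  0.12  ] [307.39 179.16]
[ 0.656  -0.0795  0.12  ] [302.62 174.67]
[ 0.656  -0.1495  0.138 ] [314.62 178.09]
[ 0.656  -0.0395  0.138 ] [296.95 162.11]
```

In the final side view the white screw plate is fully covered. The cover's back edge (column 305.8) matches where the upright's face should be (x about 0.650), so the cover is seated. Handing in.

```bash
python3 -c "
from cell import workorder
print(workorder.hand_in())"
```

```text
the job is handed in; nothing more can be done
None
```

The cover is threaded round the bend, seated against the blue upright to within about 1 mm by the side camera, and released. The job was handed in at about 32 s with no verdict returned. The highest force I read was about 5 N.

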